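# Open the safety-capped degreaser bottle at the porch bike bench

## Robot

A 6-joint arm with a two-finger parallel gripper is mounted at the origin on the work surface. World frame = base frame: x ahead of the robot, y to its left, z up, the work surface at z = 0. Lengths are in m, angles in rad, forces in N, time in s.
With the tool pointing down it reaches from about 0.15 to 0.775 m from the base axis. Payload 6.1 kg.
Tool frame: the origin (TCP) lies midway between the tips of the shut fingers; the grasp point (between the pads) lies behind it (r.hold_point_z is the z of the grasp point in the tool frame, in m); z points along the fingers, y is the direction in which the jaws open and shut (so a half turn about z gives the same grasp; the last joint's range is limited). The gripper opens to 85 mm and grips with 20 to 120 N. Pads are 22 mm wide; open, the fingers measure 114 mm over their backs; the gripper's body (76 mm by 85 mm) begins 54 mm behind the grasp point. The pads swing forward as they close: fully open they stand 13 mm farther back than shut.
Start: joints at [-1.2, 0.126, -0.04, 1.405, 0, 1.571], TCP at [0.19, -0.489, 0.231] pointing down, gripper open.
Joint ranges: [-2.72, 2.72], [-0.95, 1.95], [-1.27, 1.35], [-1.78, 2.02], [-1.46, 1.47], [-3.14, 3.14]. Speed limits (rad/s): [2.39, 2.39, 3.01, 3.14, 3.14, 3.14].

## Interface

Orientations are given as a unit quaternion [x, y, z, w].
In Python, from workcell import r gives the robot as it stands. The module is installed in compiled form; this text tells all that it offers.
- The arm moves only by the tool jog_arm, never from a script. Its argument "series" is one flat list of numbers, 4 for each row, row after row: the shift along the tool's x, y, z in mm, then the turn about the tool's z in rad. A call has 1 to 8 rows; each row is the pose to reach, as a shift and turn from the pose commanded when the call began, along the tool's axes at that moment; what a row does not reach only later rows make up. A row lasts 1/12 s, in which the tool goes at most 41.7 mm and 7.16 degrees, less where a joint would pass 70% of its speed; a pose out of reach is approached as far as the arm can. A call with a gripper value outside its range is refused whole. "jaw" is the finger opening in mm, from 0 to 85.4, set as the call begins (left out, the last holds). The fingers move at their own pace and stop on an object; "newtons" is the grip in N (left out, the last holds). Time passes only in rows, so rows that repeat a pose let the fingers close. It gives the time, the measured TCP pose, the force and the opening at its end, in the units of the state.
- r.get_state(): the state, without advancing time (a new reading comes with each control period).
- r.snapshot(name): name is "scene" or "top"; returns a dict with "frame" (420x560x3 uint8, blue, green, red), "K" (3x3 intrinsics, pixels), "view" (4x4, takes a point from world to camera coordinates). Camera axes: x right, y up, looking along -z (the intrinsics and any distortion apply to the point x, -y, -z); pixel columns grow to the right and rows downward; lengths in m; the calibration is good to about 2 mm. A picture is of the moment at which its call begins. There is no depth.
- r.job_done(): hands the job in, once; it reports no verdict.
Trained networks look in a picture, given as the dict that the camera call returned (one of the last four; its "shot" number tells which), for a name from the list of things; names that differ only in an ending like _2 or _b are one class to them, and where a whole thing is asked for, a point or a joint stands for the part that bears it (a point fixed in the world has none). Each returns a list of dicts, best first, with "score" (0 to 1); they miss things now and then, are a little off and sometimes report something else, mostly with a low value. They report only what shows in the picture. A call takes as long as a camera call. They do not tell look-alikes from the thing itself.
- r.search_frame(label, picture): "centre" ([x, y, z] in m, in the coordinates of the camera as it stood for that picture, good to about 4 mm: the middle of the surface that is visible of it).
- r.masks_of(label, picture): "mask" (420x560 bool, what is visible of it).
- r.place_of(label, picture): "centre" ([x, y, z] in m, in the coordinates of the camera as it stood for that picture, good to about 4 mm: a listed point, or the origin of a listed thing).
The state is a dict: "time_s": time; "qpos": joint angles; "dq": joint speeds; "joint_torque": joint torques, N m; "position": TCP position; "tool_rot": TCP orientation; "force": force on the tool from outside, world axes, zero at the start; "moment": the same for the moment, N m; "width": finger opening in m.
Only numpy, scipy, OpenCV 4.12 (cv2) and the standard library are available. Lean on these libraries where they do the work, as an engineer would, in place of code of your own. Each camera call takes 0.05 s, during which the arm holds its last target. There are 200 camera calls.

## Task

Clamp the degreaser bottle in its bench holder by swinging the holder's black lock collar clockwise, by the orange grip on its lever, until its pointer meets the orange locked mark. Then push the red safety cap down, keep it pressed while you twist it anticlockwise until it comes free, and lift it straight off. Finish still gripping the cap, held level and still about 5 cm above the bottle's open mouth, with the bottle left clamped upright and the tools on the bench left where they are.

Things in the scene. Friction and masses are not known exactly. Their poses are not given: they have to be found in the camera images.
- holder: Bottle holder screwed to the bench, fixed: grey round foot 156 mm across, 10 mm thick, with an aluminium cup, 88 mm outside diameter, up to 44 mm above the bench. Origin on its vertical axis at bench level, z up. Three rubber jaws in the cup close on the bottle as the lock collar turns. On the foot: a thin white line (open) and, 60 deg clockwise of it seen from above, a wide orange bar (locked).
- lock_collar (a joint): Turn of the black lock collar around the holder's vertical axis, rad: 0 = open (pointer at the white line), grows as it turns clockwise seen from above, 1.05 = locked (pointer at the orange bar; it stops there). It starts between 0 and 0.35, drags lightly (3 N at the grip, up to about 6 N as the jaws bite) and stays where it is left.
- collar_grip (a point): Grip point on the orange upright round grip at the end of the collar's steel lever: grip 16 mm diameter, standing from 36 to 84 mm above the bench; this point lies on its axis 66 mm above the bench, 95 mm from the holder's axis. It moves with the collar. The flat lever under it is 14 mm wide with its top at 36 mm above the bench.
- bottle: White plastic bottle of degreaser with a blue label, loose in the holder cup until clamped, 67 mm diameter up to 90 mm above its underside, then a sloping shoulder to 109 mm, then a 32 mm neck with moulded lugs to the open mouth at 138 mm. Origin at the centre of its underside (10 mm above the bench), z up, x towards the small orange mark on its shoulder. About 0.3 kg, never more than 0.45 kg.
- cap: Red ribbed push-and-turn safety cap, 50 mm diameter (52 over the ribs), 35 mm high, hollow below, 40 g. Origin at the centre of its underside, z up, x along the white arrow on its top. Shut, its underside is 115 mm above the bottle's underside (its top 160 mm above the bench) and its arrow points the same way as the bottle's x. Three lugs inside lock it onto the neck.
- bottle_mouth (a point): Centre of the bottle's open mouth, 138 mm above the bottle's underside.
- multitool: Bystander: folded black multitool, 86 x 36 x 22 mm, lying on the bench. Origin at the centre of its underside, x along it.
- crank_wrench: Bystander: steel crank bolt wrench lying on the bench, 148 mm long along x, 8 mm thick, with a 24 mm socket 28 mm high at its +x end. Origin under the middle of its handle.
- derailleur_cage: Bystander: aluminium derailleur cage with two black pulley wheels, 103 x 31 x 13 mm, lying flat on the bench. Origin at the centre of its underside, x along it.
- cap_top (a point): Centre of the cap's flat top. Behaviour: a spring liner pushes the cap up, about 4 N at rest, 12 N when fully down (5.5 mm lower, where it stops). Only when at least 4 mm down can it turn. It turns anticlockwise seen from above and stops at about 1.12 rad; from 0.92 to 1.10 rad it can be lifted straight off, and the spring starts to lift it.
Mind the look-alikes: they are no part of the job. What is meant by the cap is not purple, and is the larger of those in its own colour. Of the things that look like the bottle, the larger one is meant.

How it is judged:
By the outcome, as a careful person would: the job done as asked, in the order asked, and still so for the second after the job is handed in, while the arm keeps its last pose, push and grip.
It also fails if it takes over 54 s, if anything falls off the work surface, if the arm or the gripper's body presses on something with over 40 N, if the wrist force passes 120 N, or if a joint passes its speed limit or range.

## Working session

There is one attempt and no reset: what is moved stays moved. The work goes in short steps, Python scripts to look and compute and a tool call to move; the robot and the scene stay as the last step left them, time stands still between calls to the robot, and variables do not carry over. Pictures are saved under pics/ and viewed, about 8 in all and at most 12, crops included, and the job is handed in when it is done.

Besides the shell and the picture viewer there is one more tool, called after ">>>" in YAML: its name, and indented under it one key for each argument. jog_arm: Moves the arm, as the interface text tells. Its arguments: {"type":"object","properties":{"series":{"type":"array","items":{"type":"number"}},"jaw":{"type":"number"},"newtons":{"type":"number"}},"required":["series"]}

```bash
mkdir -p pics; cat > h.py <<'E'
import numpy as np,cv2
from workcell import r
from scipy.spatial.transform import Rotation as R
def w(p,s): return (np.linalg.inv(s["view"])@np.append(p,1))[:3]
def px(P,s):
    c=(s["view"]@np.append(P,1))[:3]; q=s["K"]@np.array([c[0],-c[1],-c[2]]); return q[:2]/q[2]
def ray(u,v,z,s):
    iv=np.linalg.inv(s["view"]); d=np.linalg.inv(s["K"])@[u,v,1]; d=iv[:3,:3]@[d[0],-d[1],-d[2]]; o=iv[:3,3]
    return o+d*(z-o[2])/d[2]
E
python3 - <<'E'
from h import *
print(r.hold_point_z, r.get_state())
for n in("scene","top"):
    s=r.snapshot(n); cv2.imwrite(f"pics/{n}1.png",s["frame"])
    for l in("holder","collar_grip","bottle","cap","cap_top","bottle_mouth","multitool","crank_wrench","derailleur_cage"):
        print(n,l,[(np.round(w(d["centre"],s),3).tolist(),px(w(d["centre"],s),s).round().tolist(),round(d["score"],2)) for d in r.place_of(l,s)])
E
```

```text
-0.0187 {'time_s': 0.0, 'qpos': array([-1.19994727e+00,  1.26392012e-01, -4.06098960e-02,  1.40543642e+00,
        3.19666576e-05,  1.57076590e+00]), 'dq': array([-1.23111987e-04, -3.40722809e-05, -5.45437538e-04,  2.03889223e-03,
        1.66786270e-04, -7.59678963e-04]), 'joint_torque': array([ 2.86405681e-03, -4.35917902e+01,  3.52922094e+01,  1.73208432e-02,
        1.98307534e-04, -4.57626044e-06]), 'position': array([ 0.19011873, -0.4889118 ,  0.23052133]), 'tool_rot': array([ 9.82854938e-01,  1.84378677e-01, -1.35641087e-04, -8.09875649e-04]), 'force': array([-0.06729141,  0.78314899,  0.19710094]), 'moment': array([-0.01540499,  0.01594018,  0.01707422]), 'width': 0.08560930261539738}
scene holder [([0.527, 0.115, 0.0], [319.0, 247.0], 0.92)]
scene collar_grip [([0.552, 0.024, 0.066], [291.0, 221.0], 0.7)]
scene bottle [([0.597, 0.248, -0.003], [343.0, 284.0], 0.6), ([0.526, 0.111, 0.006], [318.0, 245.0], 0.57)]
scene cap [([0.523, 0.114, 0.124], [322.0, 215.0], 0.63), ([0.526, 0.258, -0.006], [360.0, 272.0], 0.59), ([0.666, 0.14, -0.001], [296.0, 279.0], 0.57), ([0.452, 0.33
[... 781 characters left out ...]
cap [([0.524, 0.113, 0.126], [235.0, 234.0], 0.81), ([0.665, 0.141, -0.002], [229.0, 192.0], 0.8), ([0.522, 0.26, -0.002], [191.0, 239.0], 0.53)]
top cap_top [([0.665, 0.14, 0.035], [228.0, 190.0], 0.81), ([0.526, 0.113, 0.163], [233.0, 232.0], 0.78), ([0.522, 0.261, 0.025], [189.0, 238.0], 0.59)]
top bottle_mouth [([0.526, 0.112, 0.147], [234.0, 233.0], 0.54), ([0.596, 0.248, 0.096], [189.0, 211.0], 0.51)]
top multitool [([0.767, -0.046, 0.004], [288.0, 159.0], 0.87)]
top crank_wrench [([0.462, -0.377, 0.001], [398.0, 254.0], 0.74), ([0.524, 0.114, 0.146], [234.0, 234.0], 0.4), ([0.526, 0.112, 0.002], [239.0, 237.0], 0.22)]
top derailleur_cage [([0.447, 0.33, -0.003], [168.0, 264.0], 0.69)]
```

```bash
python3 - <<'E'
import cv2
a=cv2.imread("pics/scene1.png")[150:330,180:440]; b=cv2.imread("pics/top1.png")[130:310,140:320]
cv2.imwrite("pics/c1.png",cv2.hconcat([cv2.resize(a,None,fx=1.75,fy=1.75,interpolation=2),cv2.resize(b,None,fx=1.75,fy=1.75,interpolation=2)]))
E
```

```text
(no output)
```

View pics/c1.png

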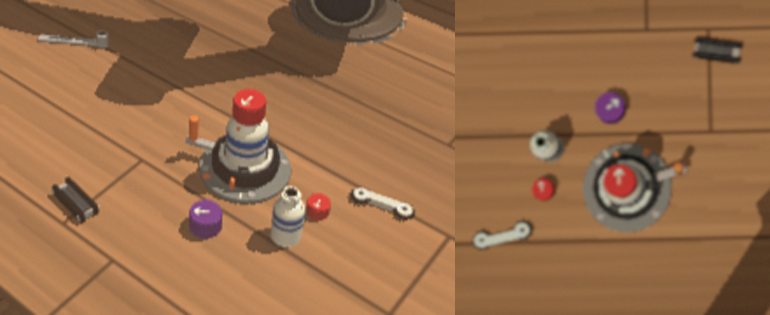

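The picture shows three cap-like things: red on the clamped bottle at scene (322,210), a small red one at (361,268), and a purple one at (297,275). The target is the larger red one, on the bottle. The two bottles are at (320,235), in the holder and larger, and at (345,275), which is small. The target is the one in the holder. One enlarged crop will confirm this and show the collar marks.

```bash
python3 - <<'E'
import cv2
a=cv2.imread("pics/scene1.png")[190:270,280:380]; b=cv2.imread("pics/top1.png")[185:285,190:290]
cv2.imwrite("pics/c2.png",cv2.hconcat([cv2.resize(a,(400,400),interpolation=2),cv2.resize(b,(400,400),interpolation=2)]))
E
```

```text
(no output)
```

View pics/c2.png

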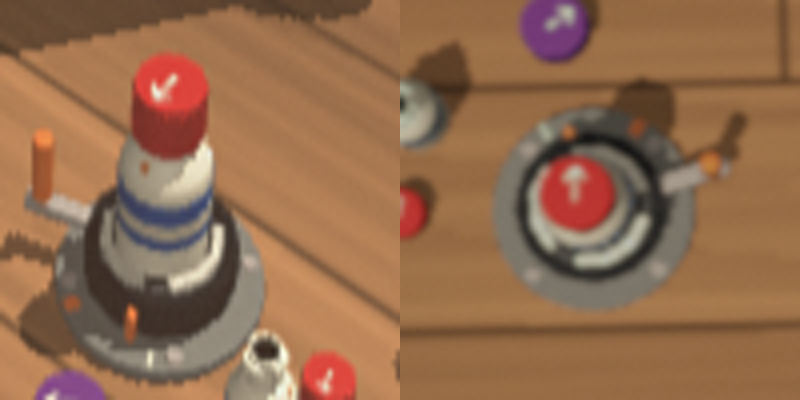

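The crop confirms the large red cap, with its arrow along about +x, on the larger bottle in the holder. In the top view the white line is at about (226,217), the orange pointer at (232,218) and the orange locked bar at (249,217). The grip is at (267,224).

```bash
python3 - <<'E'
from h import *
s=r.snapshot("top")
c=np.array([.5255,.1135])
for n,u,v,z in(("white",226.3,217.5,.01),("ptr",232.5,218,.03),("bar",249.3,216.8,.01),("grip_top",267.3,224.5-0,.084)):
    p=ray(u,v,z,s); d=p[:2]-c; print(n,p.round(3),np.hypot(*d).round(3),np.degrees(np.arctan2(d[1],d[0])).round(1))
st=r.get_state(); T=R.from_quat(st["tool_rot"]); print(T.as_matrix().round(3))
g=np.array([.554,.023]);d=g-c;a=np.degrees(np.arctan2(d[1],d[0]));print("grip",a,np.hypot(*d))
E
```

```text
white [0.585 0.148 0.01 ] 0.069 30.4
ptr [0.581 0.127 0.03 ] 0.057 14.2
bar [0.585 0.078 0.01 ] 0.07 -31.0
grip_top [0.553 0.022 0.084] 0.096 -73.3
[[ 0.932  0.362  0.   ]
 [ 0.362 -0.932 -0.   ]
 [-0.     0.    -1.   ]]
grip -72.51989243095014 0.09488150504708494
```

>>> jog_arm:
  series: [20, -13, 0, -0.08, 53, -35, 0, -0.2, 86, -57, 0, -0.32, 119, -78, 0, -0.44, 152, -100, 0, -0.56, 185, -122, 0, -0.68, 218, -144, 0, -0.8, 251, -165, 0, -0.92]
  jaw: 45
  newtons: 40

```text
time_s: 1.72
position: [0.365, -0.2428, 0.2316]
tool_rot: [0.797, 0.604, 0.0, 0.0]
force: [1.1, -1.2, 0.4]
width: 0.0448
```

```bash
cat >> h.py <<'E'
def go(P,ydeg=None):
    "shift (mm, tool axes) and turn to TCP target P with jaw axis along world angle ydeg (mod 180)"
    st=r.get_state(); T=R.from_quat(st["tool_rot"]); M=T.as_matrix()
    t=None
    if ydeg is not None:
        a=np.degrees(np.arctan2(M[1,1],M[0,1])); t=-np.radians((ydeg-a+90)%180-90)
    print("t",round(st["time_s"],2),"pos",st["position"].round(4),"q",st["qpos"].round(2),"F",st["force"].round(1),"w",round(st["width"],4))
    print("shift",(T.inv().apply(np.array(P)-st["position"])*1000).round(1),"turn",t)
    print(M.round(3).tolist())
E
python3 -c "
from h import *
go([.554,.023,.231],17)"
```

```text
t 1.72 pos [ 0.365  -0.2428  0.2316] q [-0.59 -0.04 -0.21  1.4  -0.    1.26] F [ 1.1 -1.2  0.4] w 0.0448
shift [307.1 109.9   0.6] turn -0.571103273943085
[[0.271, 0.963, 0.001], [0.963, -0.271, -0.0], [-0.0, 0.001, -1.0]]
```

>>> jog_arm:
  series: [38, 14, 0, -0.08, 76, 27, 0, -0.16, 114, 41, 0, -0.24, 153, 55, 0, -0.32, 192, 69, 0, -0.4, 230, 82, 0, -0.48, 269, 96, 0, -0.55, 305, 109, 0, -0.57]

```text
time_s: 2.38
position: [0.5544, 0.0207, 0.2313]
tool_rot: [0.596, 0.803, 0.0, 0.0]
force: [0.5, -0.6, 0.2]
width: 0.045
```

```bash
python3 - <<'E'
from h import *
for n in("scene","top"):
    s=r.snapshot(n); 
    print(n,[(np.round(w(d["centre"],s),3).tolist(),round(d["score"],2)) for d in r.place_of("collar_grip",s)])
    if n=="scene":
      cv2.imwrite("pics/s3.png",cv2.resize(s["frame"][130:280,220:420],None,fx=4,fy=4,interpolation=2))
go([.554,.023,.05],17)
E
```

```text
scene [([0.551, 0.025, 0.064], 0.85)]
top []
t 2.58 pos [0.5536 0.0194 0.2307] q [ 0.04  0.18  0.03  1.42 -0.    1.31] F [-0.  -0.7 -0. ] w 0.045
shift [  3.4   1.7 180.7] turn -0.00468107639373975
[[-0.288, 0.958, -0.001], [0.958, 0.288, -0.0], [0.0, -0.001, -1.0]]
```

View pics/s3.png

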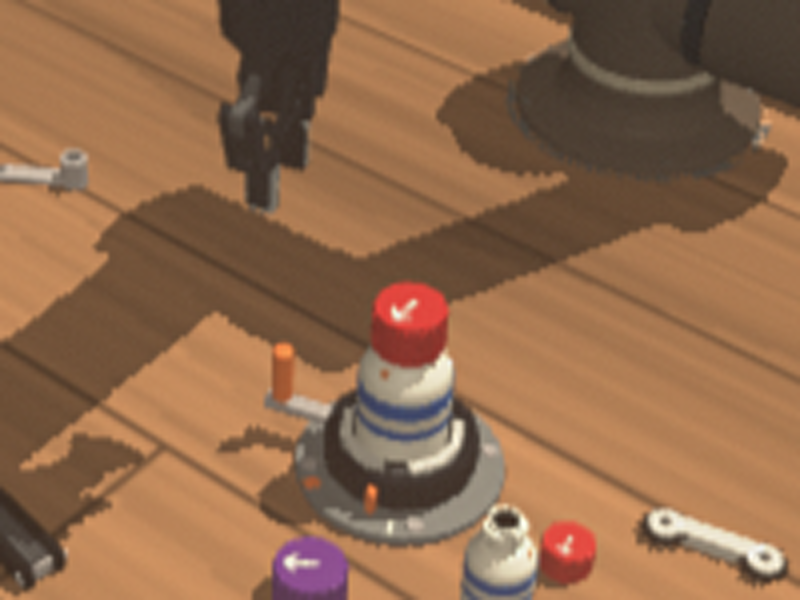

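The gripper (crop 260,150) hangs above the orange grip (crop 283,370), and nothing is in the way. I'll descend and grip.

>>> jog_arm:
  series: [2, 1, 35, 0, 3, 1, 75, 0, 3, 1, 115, 0, 3, 1, 145, 0, 3, 1, 170, 0, 3, 1, 182, 0, 3, 1, 182, 0]

```text
time_s: 3.17
position: [0.5505, 0.0201, 0.0463]
tool_rot: [0.598, 0.801, -0.002, -0.002]
force: [-0.5, 0.5, 0.1]
width: 0.045
```

>>> jog_arm:
  series: [0, 0, 0, 0, 0, 0, 0, 0, 0, 0, 0, 0, 0, 0, 0, 0, 0, 0, 0, 0]
  jaw: 0
  newtons: 25

```text
time_s: 3.58
position: [0.5543, 0.0208, 0.051]
tool_rot: [0.598, 0.802, 0.0, 0.001]
force: [-2.7, -4.3, 6.6]
width: 0.0154
```

```bash
python3 - <<'E'
from h import *
go([.554,.023,.05],17)
c=np.array([.5255,.1135]); st=r.get_state(); p=st["position"][:2]; d=p-c
a0=np.arctan2(d[1],d[0]); print("ang",np.degrees(a0),"rad",np.hypot(*d))
M=R.from_quat(st["tool_rot"])
rr=np.hypot(*d)
for k in range(0,12):
    a=a0-np.radians(5*k); q=c+rr*np.array([np.cos(a),np.sin(a)])
    print(5*k,(M.inv().apply(np.append(q-p,0))*1000).round(1)[:2],round(np.radians(5*k),3))
E
```

```text
t 3.58 pos [0.5543 0.0208 0.051 ] q [ 0.04  0.24 -0.3   1.03 -0.    1.32] F [-2.7 -4.3  6.6] w 0.0154
shift [2.2 0.4 1. ] turn -0.007246058612534839
[[-0.285, 0.958, 0.002], [0.958, 0.285, -0.002], [-0.002, 0.002, -1.0]]
ang -72.75358850644703 rad 0.09709074901491081
0 [-0. -0.] 0.0
5 [ 0.3 -8.5] 0.087
10 [  1.3 -16.9] 0.175
15 [  3.  -25.2] 0.262
20 [  5.5 -33.3] 0.349
25 [  8.6 -41.1] 0.436
30 [ 12.4 -48.7] 0.524
35 [ 16.9 -55.9] 0.611
40 [ 22.  -62.7] 0.698
45 [ 27.6 -69. ] 0.785
50 [ 33.8 -74.8] 0.873
55 [ 40.5 -80. ] 0.96
```

>>> jog_arm:
  series: [0, -4, 0, 0.04, 1, -10, 0, 0.11, 1, -17, 0, 0.175, 3, -25, 0, 0.26, 5, -31, 0, 0.33, 7, -37, 0, 0.39, 8, -41, 0, 0.435, 8, -41, 0, 0.435]

```text
time_s: 4.25
position: [0.5128, 0.0169, 0.051]
tool_rot: [0.757, 0.653, 0.001, 0.002]
force: [-0.9, -4.7, 8.0]
width: 0.0152
```

```bash
cat > arc.py <<'E'
from h import *
go([.554,.023,.05],17)
c=np.array([.5255,.1135]); st=r.get_state(); p=st["position"][:2]; d=p-c
a0=np.arctan2(d[1],d[0]); print("ang",np.degrees(a0),"rad",np.hypot(*d))
M=R.from_quat(st["tool_rot"]); print("F tool",M.inv().apply(st["force"]).round(1))
for k in range(0,8):
    a=a0-np.radians(4*k); q=c+.096*np.array([np.cos(a),np.sin(a)])
    print(4*k,(M.inv().apply(np.append(q-p,0))*1000).round(1)[:2],round(np.radians(4*k),3))
E
python3 arc.py
```

```text
t 4.25 pos [0.5128 0.0169 0.051 ] q [ 0.03  0.16 -0.4   1.01 -0.    1.75] F [-0.9 -4.7  8. ] w 0.0152
shift [12.  39.8  1.1] turn -0.4432097709118501
[[0.146, 0.989, 0.003], [0.989, -0.146, -0.001], [-0.001, 0.004, -1.0]]
ang -97.46507246288095 rad 0.09737857405698984
F tool [-4.8 -0.2 -7.9]
0 [ 1.4 -0. ] 0.0
4 [ 1.5 -6.7] 0.07
8 [  2.1 -13.4] 0.14
12 [  3.2 -20. ] 0.209
16 [  4.7 -26.5] 0.279
20 [  6.6 -32.9] 0.349
24 [  9.  -39.2] 0.419
28 [ 11.9 -45.3] 0.489
```

>>> jog_arm:
  series: [1, -5, 0, 0.05, 2, -11, 0, 0.11, 3, -17, 0, 0.17, 4, -22, 0, 0.23, 5, -27, 0, 0.28, 6, -30, 0, 0.32, 6, -30, 0, 0.32]

```text
time_s: 4.83
position: [0.4836, 0.0252, 0.051]
tool_rot: [0.852, 0.524, -0.001, 0.003]
force: [-3.8, -14.1, 10.9]
width: 0.0153
```

```bash
python3 arc.py
```

```text
t 4.83 pos [0.4836 0.0252 0.051 ] q [ 0.06  0.11 -0.46  1.   -0.01  2.09] F [ -3.8 -14.1  10.9] w 0.0153
shift [29.7 63.9  1.2] turn -0.7636767322119373
[[0.45, 0.893, 0.002], [0.893, -0.45, -0.006], [-0.005, 0.005, -1.0]]
ang -115.41288979533299 rad 0.09772959443724977
F tool [-14.4   3.  -10.8]
0 [ 1.7 -0. ] 0.0
4 [ 1.8 -6.7] 0.07
8 [  2.3 -13.4] 0.14
12 [  3.4 -20. ] 0.209
16 [  4.8 -26.6] 0.279
20 [  6.7 -33. ] 0.349
24 [  9.1 -39.3] 0.419
28 [ 11.9 -45.4] 0.489
```

>>> jog_arm:
  series: [-2, -2, -1, 0.02, -2, -4, -2, 0.05, -2, -6, -2, 0.07, -2, -8, -2, 0.09, -1, -9, -2, 0.1, -1, -9, -2, 0.1]

```text
time_s: 5.33
position: [0.4757, 0.0292, 0.0512]
tool_rot: [0.876, 0.482, -0.0, 0.003]
force: [4.9, -9.8, -5.7]
width: 0.0154
```

```bash
python3 arc.py; python3 - <<'E'
from h import *
s=r.snapshot("scene");t=r.snapshot("top")
cv2.imwrite("pics/p4.png",cv2.hconcat([cv2.resize(s["frame"][190:270,280:380],(400,400),interpolation=2),cv2.resize(t["frame"][185:285,190:290],(400,400),interpolation=2)]))
E
```

```text
t 5.33 pos [0.4757 0.0292 0.0512] q [ 0.06  0.1  -0.47  1.   -0.01  2.2 ] F [ 4.9 -9.8 -5.7] w 0.0154
shift [36.7 69.5  1.4] turn -0.8618395944621591
[[0.536, 0.845, 0.002], [0.845, -0.536, -0.005], [-0.003, 0.004, -1.0]]
ang -120.59159727228473 rad 0.09793362896619398
F tool [-5.6  9.3  5.7]
0 [ 1.9 -0.1] 0.0
4 [ 2.  -6.8] 0.07
8 [  2.4 -13.4] 0.14
12 [  3.4 -20.1] 0.209
16 [  4.8 -26.6] 0.279
20 [  6.7 -33.1] 0.349
24 [  9.  -39.3] 0.419
28 [ 11.8 -45.5] 0.489
```

View pics/p4.png

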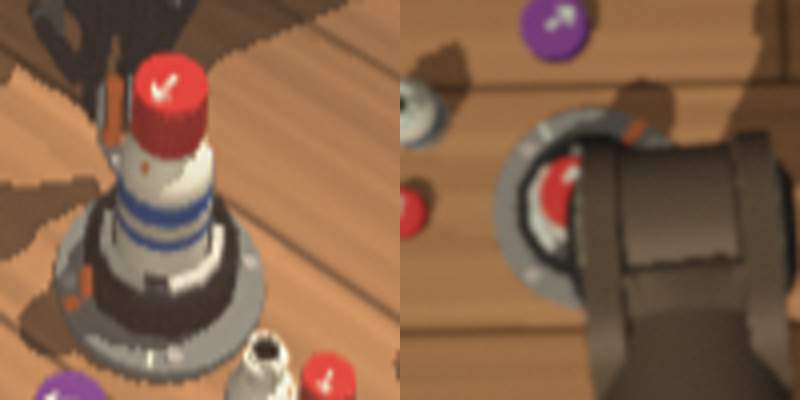

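The pointer (crop 87,280) is almost in line with the orange bar (72,303). I'll push further to feel for the stop.

>>> jog_arm:
  series: [0, -2, 0, 0, 0, -4, 0, 0, 0, -5, 0, 0, 0, -5, 0, 0, 0, -5, 0, 0]

```text
time_s: 5.85
position: [0.4755, 0.0295, 0.0515]
tool_rot: [0.877, 0.481, 0.001, 0.007]
force: [18.3, -19.0, -17.9]
width: 0.0154
```

```bash
python3 arc.py|head -6
```

```text
t 5.85 pos [0.4755 0.0295 0.0515] q [ 0.07  0.09 -0.48  0.99 -0.01  2.21] F [ 18.3 -19.  -17.9] w 0.0154
shift [36.7 69.7  2.2] turn -0.8635817916602612
[[0.537, 0.844, 0.009], [0.844, -0.537, -0.01], [-0.004, 0.013, -1.0]]
ang -120.77983150259617 rad 0.09779091059971706
F tool [-6.2 25.4 18.2]
0 [ 1.8 -0.1] 0.0
```

The stop is reached: 25 N tangential with no motion. I'll relax, release and rise.

>>> jog_arm:
  series: [0, 3, 0, 0, 0, 6, 0, 0, 0, 6, 0, 0]

```text
time_s: 6.1
position: [0.4758, 0.0291, 0.0512]
tool_rot: [0.876, 0.482, -0.001, 0.001]
force: [1.1, -6.7, -2.5]
width: 0.0149
```

>>> jog_arm:
  series: [0, 6, 0, 0, 0, 6, 0, 0, 0, 6, 0, 0, 0, 6, 0, 0, 0, 6, -20, 0, 0, 6, -55, 0, 0, 6, -95, 0, 0, 6, -130, 0]
  jaw: 40

```text
time_s: 6.77
position: [0.4801, 0.0276, 0.1833]
tool_rot: [0.876, 0.482, 0.0, -0.0]
force: [1.4, -0.0, 2.0]
width: 0.0399
```

```bash
python3 - <<'E'
from h import *
s=r.snapshot("scene")
for l in("cap_top","collar_grip","bottle","holder"):print(l,[(np.round(w(d["centre"],s),3).tolist(),round(d["score"],2)) for d in r.place_of(l,s)])
cv2.imwrite("pics/p5.png",cv2.resize(s["frame"][150:270,260:400],None,fx=5,fy=5,interpolation=2))
go([.526,.1145,.24],100)
E
```

```text
cap_top [([0.526, 0.116, 0.159], 0.92), ([0.664, 0.141, 0.037], 0.78), ([0.524, 0.261, 0.026], 0.61), ([0.53, 0.117, 0.15], 0.43)]
collar_grip [([0.481, 0.033, 0.066], 0.86)]
bottle [([0.599, 0.249, -0.001], 0.8), ([0.528, 0.115, 0.008], 0.7)]
holder []
t 7.02 pos [0.4804 0.0275 0.1811] q [ 0.06  0.05 -0.24  1.29  0.    2.19] F [-0.1 -0.6  0.6] w 0.0402
shift [ 98.   -8.  -58.9] turn 0.8317384417803149
[[0.535, 0.845, 0.0], [0.845, -0.535, 0.0], [0.0, -0.0, -1.0]]
```

View pics/p5.png

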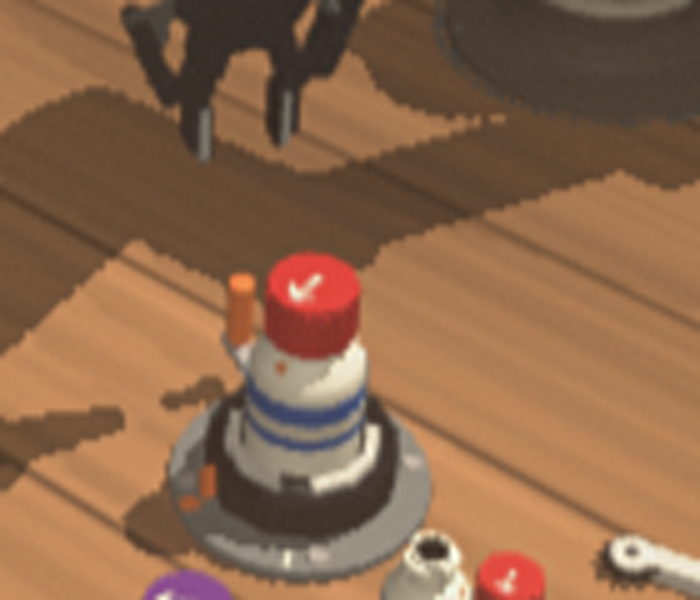

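The pointer (crop 208,483) now meets the orange bar (190,503), so the collar is locked. The cap top is at (0.526, 0.115, 0.16). Next I'll move above the cap.

>>> jog_arm:
  series: [0, 0, -35, 0, 20, -2, -55, 0, 50, -4, -55, 0, 80, -7, -55, 0, 98, -8, -55, 0, 98, -8, -55, 0, 98, -8, -55, 0]
  jaw: 75

```text
time_s: 7.6
position: [0.5256, 0.1149, 0.2341]
tool_rot: [0.876, 0.483, -0.002, -0.001]
force: [-0.7, 0.3, -0.1]
width: 0.0754
```

```bash
python3 - <<'E'
from h import *
go([.526,.115,.125])
E
```

```text
t 7.6 pos [0.5256 0.1149 0.2341] q [ 0.22  0.15 -0.    1.42 -0.    2.35] F [-0.7  0.3 -0.1] w 0.0754
shift [  0.6   0.5 109.1] turn None
[[0.534, 0.846, -0.004], [0.846, -0.534, -0.001], [-0.003, -0.003, -1.0]]
```

>>> jog_arm:
  series: [0, 0, 30, 0, 0, 0, 60, 0, 0, 0, 85, 0, 0, 0, 102, 0, 0, 0, 110, 0, 0, 0, 110, 0, 0, 0, 110, 0]

```text
time_s: 8.18
position: [0.5259, 0.1137, 0.1265]
tool_rot: [0.876, 0.482, -0.0, -0.0]
force: [0.3, 0.0, 0.4]
width: 0.0748
```

>>> jog_arm:
  series: [0, 0, 0, 0, 0, 0, 0, 0, 0, 0, 0, 0, 0, 0, 0, 0, 0, 0, 0, 0, 0, 0, 0, 0]
  jaw: 40
  newtons: 60

```text
time_s: 8.68
position: [0.5265, 0.1148, 0.1279]
tool_rot: [0.876, 0.482, 0.001, -0.0]
force: [-3.2, 2.2, 6.4]
width: 0.0489
```

```bash
python3 - <<'E'
from h import *
go([.526,.115,.125])
s=r.snapshot("scene")
cv2.imwrite("pics/p6.png",cv2.resize(s["frame"][150:270,260:400],None,fx=5,fy=5,interpolation=2))
E
```

```text
t 8.68 pos [0.5265 0.1148 0.1279] q [ 0.21  0.17 -0.22  1.18  0.    2.35] F [-3.2  2.2  6.4] w 0.0489
shift [-0.1 -0.5  2.9] turn None
[[0.535, 0.845, 0.002], [0.845, -0.535, 0.001], [0.002, 0.001, -1.0]]
```

View pics/p6.png

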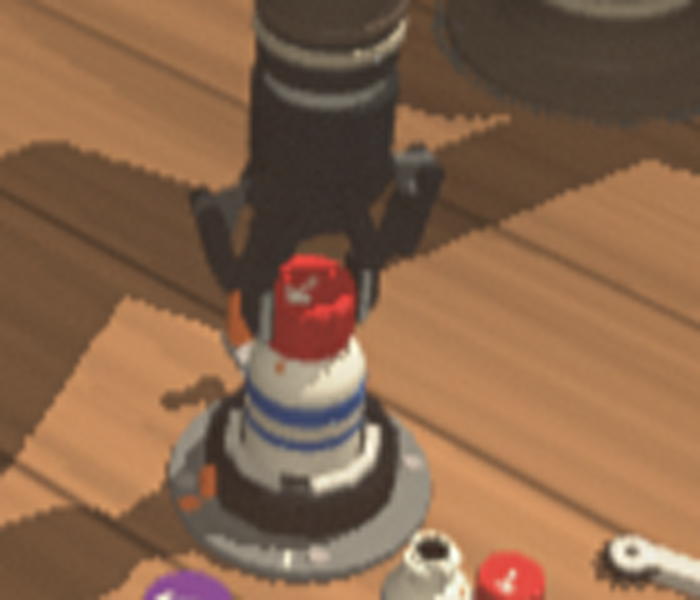

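The pads hold the cap squarely (crop 315,310). Now I'll press down.

>>> jog_arm:
  series: [0, 0, 2, 0, 0, 0, 4, 0, 0, 0, 6, 0, 0, 0, 8, 0, 0, 0, 8, 0, 0, 0, 8, 0]

```text
time_s: 9.23
position: [0.5269, 0.1151, 0.1233]
tool_rot: [0.876, 0.482, 0.003, 0.0]
force: [-10.2, 1.3, 26.9]
width: 0.0493
```

>>> jog_arm:
  series: [0, 0, 0, -0.06, 0, 0, 0, -0.16, 0, 0, 0, -0.26, 0, 0, 0, -0.36, 0, 0, 0, -0.46, 0, 0, 0, -0.56, 0, 0, 0, -0.66, 0, 0, 0, -0.72]
  newtons: 80

```text
time_s: 9.9
position: [0.5267, 0.1154, 0.1234]
tool_rot: [0.648, 0.761, 0.003, 0.001]
force: [-11.6, 2.4, 27.5]
width: 0.0491
```

```bash
python3 - <<'E'
from h import *
go([.526,.115,.125]); print(r.get_state()["moment"])
s=r.snapshot("scene")
cv2.imwrite("pics/p7.png",cv2.resize(s["frame"][185:255,280:370],None,fx=7,fy=7,interpolation=2))
E
```

```text
t 9.9 pos [0.5267 0.1154 0.1234] q [ 0.21  0.17 -0.23  1.17  0.    1.63] F [-11.6   2.4  27.5] w 0.0491
shift [-0.3 -0.7 -1.6] turn None
[[-0.159, 0.987, 0.005], [0.987, 0.159, 0.003], [0.003, 0.005, -1.0]]
[ 0.38844792  2.63395405 -0.18883252]
```

View pics/p7.png

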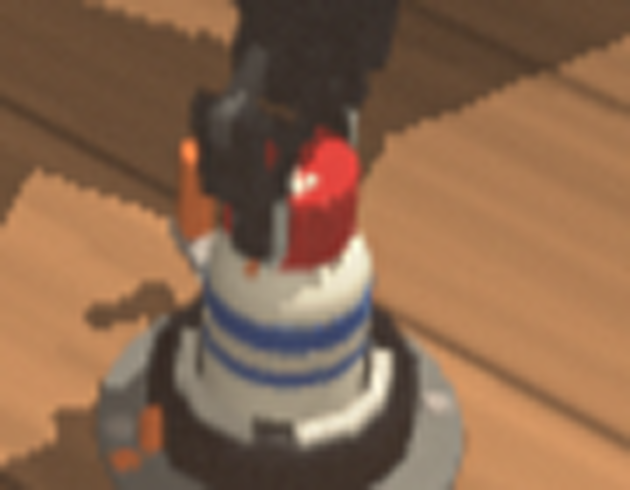

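The bottle's orange mark stays put (crop 250,268) while the cap's arrow has turned with the gripper. I'll finish the twist.

>>> jog_arm:
  series: [0, 0, 0, -0.08, 0, 0, 0, -0.16, 0, 0, 0, -0.24, 0, 0, 0, -0.3, 0, 0, 0, -0.3, 0, 0, 0, -0.3, 0, 0, 0, -0.3]

```text
time_s: 10.53
position: [0.5266, 0.1154, 0.1234]
tool_rot: [0.529, 0.849, 0.002, 0.001]
force: [-12.4, 1.3, 27.4]
width: 0.0488
```

```bash
python3 - <<'E'
from h import *
go([.526,.115,.125]); print(r.get_state()["moment"])
E
```

```text
t 10.53 pos [0.5266 0.1154 0.1234] q [ 0.21  0.17 -0.23  1.17  0.    1.33] F [-12.4   1.3  27.4] w 0.0488
shift [-0.1 -0.7 -1.6] turn None
[[-0.44, 0.898, 0.004], [0.898, 0.44, 0.003], [0.001, 0.005, -1.0]]
[0.29767577 2.64009324 0.03753022]
```

>>> jog_arm:
  series: [1, -2, -2, 0, 1, -2, -6, 0, 1, -2, -9, 0, 1, -2, -12, 0, 1, -2, -15, 0, 1, -2, -18, 0, 1, -2, -18, 0]

```text
time_s: 11.12
position: [0.5241, 0.1144, 0.1366]
tool_rot: [0.529, 0.848, 0.0, -0.0]
force: [-0.4, 1.0, -0.4]
width: 0.0488
```

```bash
python3 - <<'E'
from h import *
go([.5255,.115,.125+.057]); print(r.get_state()["moment"])
E
```

```text
t 11.12 pos [0.5241 0.1144 0.1366] q [ 0.21  0.16 -0.2   1.2   0.    1.33] F [-0.4  1.  -0.4] w 0.0488
shift [ -0.    1.5 -45.4] turn None
[[-0.44, 0.898, 0.0], [0.898, 0.44, 0.0], [0.0, 0.0, -1.0]]
[0.29794984 0.04460374 0.02891747]
```

The cap came off with no resistance. Its underside is about 4 mm below the TCP, so 5 cm above the mouth (0.148 m) means a TCP z of about 0.202.

>>> jog_arm:
  series: [0, 0, -12, 0, 0, 1, -28, 0, 0, 1, -44, 0, 0, 1, -56, 0, 0, 1, -63, 0, 0, 1, -65, 0, 0, 1, -65, 0, 0, 1, -65, 0]

```text
time_s: 11.78
position: [0.5247, 0.1145, 0.2005]
tool_rot: [0.529, 0.848, -0.0, -0.0]
force: [-0.6, 0.8, -0.5]
width: 0.0484
```

```bash
python3 - <<'E'
from h import *
go([.5255,.115,.202])
s=r.snapshot("scene")
for l in("cap","cap_top","bottle_mouth","collar_grip","bottle","multitool","crank_wrench","derailleur_cage"):print(l,[(np.round(w(d["centre"],s),3).tolist(),round(d["score"],2)) for d in r.place_of(l,s)])
cv2.imwrite("pics/p8.png",cv2.resize(s["frame"][150:270,260:400],None,fx=5,fy=5,interpolation=2))
E
```

```text
t 11.78 pos [0.5247 0.1145 0.2005] q [ 0.22  0.15 -0.08  1.34 -0.    1.33] F [-0.6  0.8 -0.5] w 0.0484
shift [ 0.   0.9 -1.5] turn None
[[-0.439, 0.898, -0.001], [0.898, 0.439, -0.0], [0.0, -0.001, -1.0]]
cap [([0.666, 0.14, -0.002], 0.75), ([0.528, 0.26, -0.005], 0.74), ([0.529, 0.11, 0.195], 0.62), ([0.45, 0.34, 0.002], 0.56)]
cap_top [([0.664, 0.141, 0.034], 0.76), ([0.528, 0.115, 0.23], 0.74), ([0.525, 0.258, 0.024], 0.46)]
bottle_mouth [([0.598, 0.251, 0.101], 0.93), ([0.527, 0.116, 0.147], 0.75)]
collar_grip [([0.479, 0.032, 0.07], 0.94)]
bottle [([0.524, 0.112, 0.008], 0.95), ([0.598, 0.251, -0.0], 0.64), ([0.528, 0.114, 0.232], 0.35)]
multitool [([0.767, -0.055, 0.003], 0.81)]
crank_wrench [([0.469, -0.374, -0.003], 0.7)]
derailleur_cage []
```

View pics/p8.png

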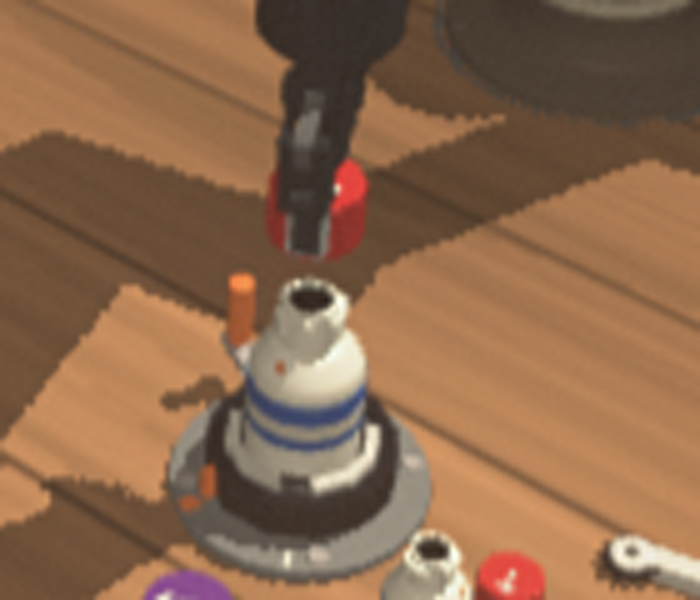

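The cap is held level above the open mouth (cap 318,215; mouth 312,297). The bottle is upright and the pointer is at the bar. I'll make a small trim, hold still and hand in.

>>> jog_arm:
  series: [0, 0, -1, 0, 0, 1, -2, 0, 0, 1, -2, 0, 0, 1, -2, 0, 0, 1, -2, 0, 0, 1, -2, 0]

```text
time_s: 12.73
position: [0.5258, 0.1152, 0.2033]
tool_rot: [0.529, 0.848, -0.0, -0.0]
force: [0.3, -0.5, -0.3]
width: 0.0489
```

```bash
python3 -c "
from h import *
go([.5255,.115,.202]); print(abs(r.get_state()['dq']).max()); print(r.job_done())"
```

```text
t 12.73 pos [0.5258 0.1152 0.2033] q [ 0.22  0.15 -0.07  1.35  0.    1.33] F [ 0.3 -0.5 -0.3] w 0.0489
shift [-0.  -0.3  1.3] turn None
[[-0.439, 0.898, -0.0], [0.898, 0.439, -0.0], [0.0, -0.0, -1.0]]
0.00174127381528395
the job is handed in; nothing more can be done
None
```

The job is done and handed in at 12.7 s, well under the 54 s limit.

- **Collar:** I swung it clockwise by the orange grip until it hit its stop, with 25 N at the grip and no further motion. The picture shows the pointer at the orange bar.
- **Cap:** I pressed it down until it bottomed (about 27 N), twisted it anticlockwise 1.02 rad while pressed, and lifted it straight off without resistance.

**Last checks:**
- The cap is gripped (opening 49 mm), level and still, centred over the mouth. I calculate its underside at about 5 cm above the mouth.
- The bottle is upright, and its orange mark looked unmoved during and after the twist.
- The multitool and wrench read the same positions as at the start, within the networks' error.

**Disagreed or missed:**
- The network missed the derailleur cage in the last picture, so I have no final position for it; the arm never went near it.
- The network put the cap's origin at 0.195 m, which is 47 mm above the mouth, before a final rise of about 3 mm. That agrees with my estimate within its error.

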